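Register a tool blank and hold its nose on the polishing pad through the guard window

TASK

Push the aluminium blank on its jig squarely against all three locating pins (the two beside it and the one at its nose), then pick it up and pass its nose through the yellow-rimmed window of the green guard until it presses the sprung grey pad inside back about half of its 16 mm travel, never to the stop. The program finishes while the gripper still holds it there, not jammed in the window: do not let go or draw it back. Go gently at the guard, do not drop the blank onto the table and leave the other things where they are.

Things in the scene. Friction and masses are not known exactly. Their poses are not given: they have to be found in the camera images.
- blank: Loose aluminium bar, 170 long (x) x 24 wide (y) x 16 mm thick (z), about 0.16 kg. Origin: centre of its underside; +x points to its nose, whose last 4 mm are stepped down to 20 x 12 mm. At the start it lies on the jig's white rests, skewed, up to 22 mm back from the nose pin and up to 21 mm to the left (jig +y) of its registered place.
- blank_band (a point): Front edge of the red band round the blank, on its axis, 52 mm behind the nose face (the band is 8 mm wide). When it is level with the outer rim of the yellow bezel, the pad is 8 mm in.
- blank_nose (a point): Centre of the blank's nose face: 85 mm ahead of its origin and 8 mm above its underside; axes as the blank's.
- jig: Fixed locating jig. Origin: on the table under the centre of the registered blank; +x is the blank's length direction, +y its left. Blue base plate 190 x 110 x 8 mm (x -85 to 105, y -51 to 59 mm). Two white rests at x = -50 and +50 mm, 12 mm wide, y -30 to 50 mm, tops 20 mm above the table, carry the blank (underside at 20 mm). Registered, the blank's origin is at (0, 0, 20 mm), its axes along the jig's.
- side_pin_rear (a point): Top centre of the rear side pin at jig (-50, -16, 34 mm); dark steel, 8 mm diameter. The blank's right (-y) side goes against both side pins. Nothing stands between them, so fingers fit on both sides of the blank there.
- side_pin_front (a point): Top centre of the front side pin, same kind, at jig (50, -16, 34 mm).
- nose_pin (a point): Top centre of the nose pin, same kind, at jig (89, 0, 34 mm). The blank's nose goes against it, pushed to +x.
- guard: Fixed polishing station, 126 mm wide, 94 mm high: upright green guard panel facing -x, 8 mm thick (x 0 to 8 mm), with side and back walls behind it. Origin: on the table under the middle of the panel's outer face; +x goes into the machine. Its steel base plate reaches to x = -15 mm and is 10 mm high.
- window (a point): Centre of the window, in the plane of the panel's outer face, 60 mm above the table; axes as the guard's. A straight opening through the panel, 28 wide (y) x 20 mm high (z): 2 mm clear of the blank on every side. A yellow bevelled bezel before it stands out 6 mm (to x = -6 mm) and widens outward to about 36 x 28 mm.
- pad (a joint): Travel of the sprung grey felt pad behind the window, in m: 0 at rest (pushed back by nothing), 0.016 at its stop, growing as it is pushed inward along guard +x. Spring: about 1.4 N to start, 4.2 N at 8 mm, 7 N at the stop. A red ball on a pin above the guard moves with it.
- pad_face (a point): Centre of the pad's front face; at rest 38 mm behind the window point (30 mm behind the panel's inner face). The face is 40 wide x 32 mm high.
- tool_box: Blue plastic box of modelling tools, 113 x 186 x 40 mm, bystander. Origin: centre of its underside.
- cutter_0: Tin petal cutter, 58 x 56 x 23 mm, bystander.
- cutter_1: Small tin petal cutter, 38 x 41 x 23 mm, bystander.
- dye_cup_0: Small white cup with magenta dye paste, 62 mm across, 32 mm high, bystander.
- dough_ball: Ball of pink dough, about 52 mm across, bystander.
- rolling_pin: Wooden rolling pin, 272 mm long, 30 mm thick, lying at the back, bystander.
- dough_pot_3: Dried dough pot with noodle hair, 58 x 56 x 55 mm, bystander.
- dough_pot_12: Dried dough pot with noodle hair, 54 x 51 x 66 mm, bystander.
Things that resemble listed ones, but are neither listed nor needed, are in the scene too. What is shaped like the guard but pink is not meant.

How it is judged:
By the outcome, as a careful person would: the job done as asked, in the order asked, and still so for the second after the job is handed in, while the arm keeps its last pose, push and grip.
It also fails if it takes over 64 s, if anything falls off the work surface, if the arm or the gripper's body presses on something with over 40 N, if the wrist force passes 120 N, or if a joint passes its speed limit or range.

ROBOT

A 6-joint arm with a two-finger parallel gripper is mounted at the origin on the work surface; the furniture and walls round the work are solid. World frame = base frame: x ahead of the robot, y to its left, z up, the work surface at z = 0. Lengths are in m, angles in degrees, forces in N, time in s.
With the tool pointing down it reaches from about 0.3 to 0.95 m from the base axis. Payload 3.1 kg.
Tool frame: the origin (TCP) lies midway between the tips of the shut fingers; the grasp point (between the pads) lies 19 mm behind it (arm.grip_point_offset is the distance from the TCP to the grasp point, in m); z points along the fingers, y is the line along which they close (so a half turn about z gives the same grasp; the last joint's range is limited). The gripper opens to 85 mm and grips with 20 to 120 N. Pads are 22 mm wide; open, the fingers measure 114 mm over their backs; the gripper's body (76 mm by 85 mm) begins 54 mm behind the grasp point. The pads swing forward as they close: fully open they stand 13 mm farther back than shut.
Start: joints at [-73.78, 17.653, 93.61, -0, 68.738, -3.994], TCP at [0.216, -0.587, 0.231] pointing down, gripper open.
Joint ranges: [-175.34, 175.34], [-45.06, 112.39], [2.9, 150.54], [-68.45, 248.45], [3.09, 151.38], [-168.51, 168.51]. Speed limits (degrees/s): [159.86, 159.86, 180, 180, 180, 180].

INTERFACE

Orientations are given as a 3x3 rotation matrix whose columns are the frame's x, y, z axes.
In Python, from cell import arm gives the robot as it stands.
- The arm moves only by the shell command python3 -m inch 'ROWS' [FORCE]. ROWS is JSON, a list of rows, each a list of 7 numbers: the shift along the world's x, y, z in units of 30 mm (1.0 is 30 mm), then the turn, a rotation vector about the world's x, y, z in units of 5 degrees (1.0 is 5 degrees), then the opening, from 0 (shut) to 1 (fully open). In form: [[tx, ty, tz, rx, ry, rz, gripper], ...]. A call has 1 to 8 rows; each row is the pose to reach, as a shift and turn from the pose commanded when the call began; what a row does not reach only later rows make up. A row lasts 1/12 s, in which the tool goes at most 41.7 mm and 7.16 degrees, less where a joint would pass 70% of its speed; a pose out of reach is approached as far as the arm can. A call with a gripper value outside its range is refused whole. The fingers move at their own pace and stop on an object; FORCE is the grip in N (left out, the last holds). Time passes only in rows, so rows that repeat a pose let the fingers close. It gives the time, the measured TCP pose, the force, the opening and the grip force at its end, in the units of the state.
- arm.get_obs(): the state, without advancing time (a new reading comes with each control period).
- arm.read_camera(name): name is "scene" or "top" or "wrist"; returns a dict with "frame" (480x640x3 uint8, red, green, blue), "fx", "fy", "cx", "cy" (pixels), "R" (3x3) and "t" (3): a world point X has camera coordinates R X + t; the wrist camera has in their place "T_tool_cam" (4x4, takes a point from camera to tool coordinates, whose origin is the TCP and whose axes are the flange's). Camera axes: x right, y down, z forward; pixel columns grow to the right and rows downward; lengths in m; the calibration is good to about 2 mm. A picture is of the moment at which its call begins: read the wrist's pose just before it. There is no depth.
- arm.sign_off(): hands the job in; it is judged then, once.
Trained networks look in a picture, given as the dict that the camera call returned (one of the last four; its "shot" number tells which), for a name from the list of things; names that differ only in an ending like _2 or _b are one class to them, and where a whole thing is asked for, a point or a joint stands for the part that bears it (a point fixed in the world has none). Each returns a list of dicts, best first, with "p" (0 to 1); they miss things now and then, are a little off and sometimes report something else, mostly with a low value. They report only what shows in the picture. A call takes as long as a camera call. They do not tell look-alikes from the thing itself.
- arm.silhouettes(query, picture): "mask" (480x640 bool, what is visible of it) and "extent" ([left, top, right, bottom] in pixels, round what is visible of it).
- arm.pinpoint(query, picture): "uv" ([column, row] in pixels: a listed point, or the origin of a listed thing).
The state is a dict: "time_s": time; "joint_positions": joint angles; "dq": joint speeds; "joint_torque": joint torques, N m; "ee_pos": TCP position; "eef_rot": TCP orientation; "force": force on the tool from outside, world axes, zero at the start; "moment": the same for the moment, N m; "opening": finger opening in m; "grasp_force": force on a finger pad.
Only numpy, scipy, OpenCV 4.12 (cv2) and the standard library are available. Lean on these libraries where they do the work, as an engineer would, in place of code of your own. Each camera call takes 0.05 s, during which the arm holds its last target. There are 200 camera calls.

## Working session

There is one attempt and no reset: what is moved stays moved. The work goes in short steps, Python scripts to look and compute and a shell command to move; the robot and the scene stay as the last step left them, time stands still between calls to the robot, and variables do not carry over. Pictures are saved under pics/ and viewed, at most 10 in all, crops included, and the job is handed in when it is done.

```bash
ls; mkdir -p pics
python3 - <<'E'
from cell import arm
import cv2,numpy as np
o=arm.get_obs();print(o['time_s'],o['ee_pos'],np.round(o['eef_rot'],3).tolist(),o['opening'])
print(arm.grip_point_offset)
for n in ['scene','top']:
    p=arm.read_camera(n);cv2.imwrite(f'pics/{n}0.png',p['frame'][:,:,::-1])
    print(n,p['fx'],p['cx'],p['cy'],np.round(p['R'],4).tolist(),np.round(p['t'],4).tolist())
    for q in ['blank_nose','blank_band','blank','side_pin_rear','side_pin_front','nose_pin','window','jig','guard','pad']:
        print(q,[(np.round(d['uv'],1).tolist(),round(d['p'],2)) for d in arm.pinpoint(q,p)])
print(arm.get_obs()['time_s'])
E
```

```text
pics
0.0 [ 0.21571394 -0.58573373  0.23003098] [[0.938, 0.346, -0.001], [0.346, -0.938, 0.002], [0.0, -0.002, -1.0]] 0.08517341871499845
0.0187
scene 578.9916142895406 311.48498570051345 239.4344390895729 [[-0.5327, -0.8463, 0.0038], [-0.6855, 0.4288, -0.5884], [0.4963, -0.3161, -0.8086]] [0.207, 0.3897, 1.2583]
blank_nose [([345.9, 204.3], 0.58)]
blank_band [([353.3, 218.3], 0.89)]
blank [([361.1, 232.1], 0.95)]
side_pin_rear [([380.4, 225.2], 0.93)]
side_pin_front [([355.1, 204.9], 0.77)]
nose_pin [([341.9, 199.4], 0.59), ([355.3, 205.4], 0.45)]
window [([455.6, 252.1], 0.87), ([244.0, 248.4], 0.65)]
jig [([358.6, 225.1], 0.61)]
guard [([247.7, 261.8], 0.74), ([451.5, 264.8], 0.64)]Traceback (most recent call last):
  File "<stdin>", line 9, in <module>
ValueError: it knows: blank, blank_band, blank_nose, cutter, dough_ball, dough_pot, dye_cup, guard, jig, nose_pin, pad_face, rolling_pin, side_pin_front, side_pin_rear, tool_box, window
```

```bash
cat > h.py <<'E'
from cell import arm
import cv2,numpy as np
def cam(n):
    o=arm.get_obs();p=arm.read_camera(n)
    if n=='wrist':
        T=np.array(p['T_tool_cam']);R=np.array(o['eef_rot'])@T[:3,:3];c=np.array(o['eef_rot'])@T[:3,3]+o['ee_pos']
        p['R']=R.T;p['t']=-R.T@c
    p['R']=np.array(p['R']);p['t']=np.array(p['t'])
    return p
def proj(p,X):
    c=p['R']@np.array(X)+p['t'];return np.array([p['fx']*c[0]/c[2]+p['cx'],p['fy']*c[1]/c[2]+p['cy']])
def onz(p,uv,z):
    d=p['R'].T@np.array([(uv[0]-p['cx'])/p['fx'],(uv[1]-p['cy'])/p['fy'],1]);c=-p['R'].T@p['t']
    return c+d*(z-c[2])/d[2]
Z=dict(blank_nose=.028,blank_band=.028,blank=.02,side_pin_rear=.034,side_pin_front=.034,nose_pin=.034,window=.06,jig=0,guard=0)
def look(n,qs=Z,show=None):
    p=cam(n)
    if show: cv2.imwrite('pics/'+show,p['frame'][:,:,::-1])
    for q in qs:
        for d in arm.pinpoint(q,p):
            if d['p']>.3: print(n,q,np.round(d['uv'],1),round(d['p'],2),np.round(onz(p,d['uv'],Z[q])*1000,1) if q in Z else '')
    return p
E
python3 - <<'E'
from h import *
look('scene');look('top',show='top0.png');look('wrist',show='wrist0.png')
E
```

```text
scene blank_nose [340.8 206. ] 0.79 [ 553.3 -197.6   28. ]
scene blank_band [355.2 218.4] 0.75 [ 497.3 -206.4   28. ]
scene blank [363.  225.9] 0.7 [ 470.3 -213.5   20. ]
scene side_pin_rear [376.3 225.3] 0.57 [ 445.1 -237.3   34. ]
scene side_pin_front [354.2 203.6] 0.57 [ 537.  -230.1   34. ]
scene nose_pin [359.2 227.8] 0.73 [ 462.3 -194.4   34. ]
scene window [242.8 248.4] 0.75 [548.5 102.8  60. ]
scene window [453.5 253.9] 0.62 [ 255.5 -333.9   60. ]
scene jig [357.8 226.7] 0.89 [ 487.2 -210.1    0. ]
scene guard [453.1 268. ] 0.75 [ 247.6 -341.6   -0. ]
scene guard [245.4 260.4] 0.56 [551.6  99.8   0. ]
top blank_nose [385.3 211.7] 0.8 [ 556.2 -205.8   28. ]
top blank_band [385.8 231.9] 0.83 [ 500.7 -207.    28. ]
top blank [384.  244.8] 0.73 [ 466.1 -202.9   20. ]
top blank [475.7 260.3] 0.69 [ 426.  -451.9   20. ]
top side_pin_rear [396.2 253.3] 0.81 [ 442.2 -234.1   34. ]
top side_pin_front [392.8 215.8] 0.77 [ 544.2 -225.4   34. ]
top nose_pin [388.1 203.6] 0.85 [ 577.6 -212.8   34. ]
top nose_pin [391.  218.7] 0.65 [ 536.2 -220.5   34. ]
top window [268.3 211.9] 0.97 [548.1 110.3  60. ]
top window [441.9 320.3] 0.75 [ 266.2 -348.7   60. ]
top jig [387.7 235.6] 0.69 [ 493.6 -215.5    0. ]
top guard [435.4 320.4] 0.74 [ 262.4 -344.5    0. ]
top guard [389.6 236.3] 0.62 [ 491.7 -220.7    0. ]
top guard [275. 216.] 0.59 [545.8  98.3   0. ]
wrist window [49.1 63.4] 0.93 [ 260.  -346.5   60. ]
wrist guard [91.3 77.2] 0.78 [ 257.6 -344.2    0. ]
```

View pics/scene0.png

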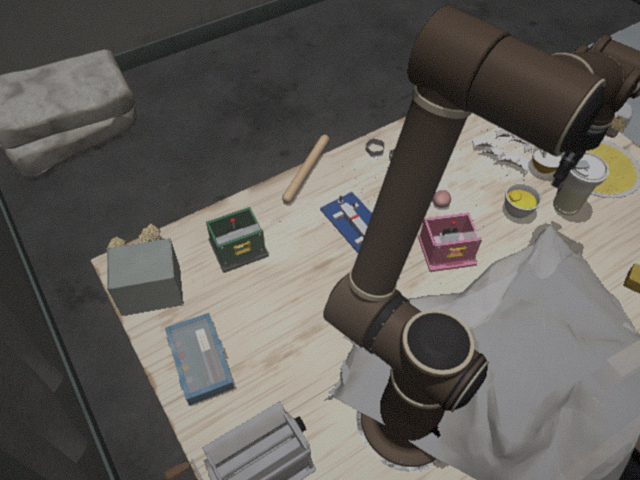

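View pics/top0.png

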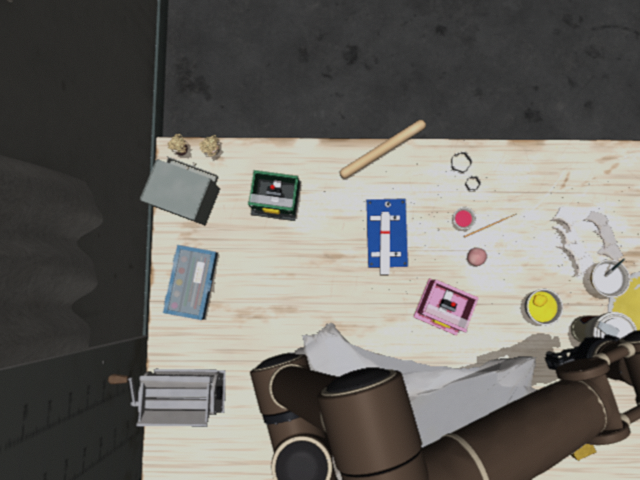

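```bash
python3 -m inch '[[6.5,12.4,0,0,0,-3.4,1],[6.5,12.4,0,0,0,-3.4,1],[6.5,12.4,0,0,0,-3.4,1],[6.5,12.4,0,0,0,-3.4,1],[6.5,12.4,0,0,0,-3.4,1],[6.5,12.4,0,0,0,-3.4,1],[6.5,12.4,0,0,0,-3.4,1],[6.5,12.4,0,0,0,-3.4,1]]'
```

```text
time_s: 2.67
ee_pos: [0.3712, -0.2895, 0.2316]
eef_rot: [[0.998, 0.055, 0.001], [0.055, -0.998, -0.001], [0.001, 0.001, -1.0]]
force: [1.2, -0.2, 0.5]
opening: 0.0855
grasp_force: 0.0
```

```bash
python3 -m inch '[[1.4,2.2,0,0,0,0,1],[1.4,2.2,0,0,0,0,1],[1.4,2.2,0,0,0,0,1],[1.4,2.2,0,0,0,0,1]]'
python3 - <<'E'
from h import *
p=look('wrist',['blank_nose','blank_band','blank','side_pin_rear','side_pin_front','nose_pin','jig'],show='w1.png')
o=arm.get_obs();print(o['ee_pos'],np.round(p['T_tool_cam'],3).tolist(),p['fx'])
E
```

```text
time_s: 3.0
ee_pos: [0.4135, -0.2238, 0.2315]
eef_rot: [[0.998, 0.061, 0.0], [0.061, -0.998, -0.001], [0.0, 0.001, -1.0]]
force: [-0.2, -1.1, 0.5]
opening: 0.0857
grasp_force: 0.0
wrist blank_nose [307.1  46.7] 0.94 [ 555.9 -205.6   28. ]
wrist blank_nose [311.9 127.2] 0.48 [ 490.9 -213.4   28. ]
wrist blank_band [302.  108.6] 0.94 [ 506.1 -203.7   28. ]
wrist blank [297.5 149.6] 0.62 [ 470.3 -200.9   20. ]
wrist side_pin_rear [331.6 184.9] 0.8 [ 441.2 -234.5   34. ]
wrist side_pin_front [339.1  63.5] 0.67 [ 543.6 -233.6   34. ]
wrist nose_pin [319.2  15.9] 0.73 [ 578.  -214.6   34. ]
wrist jig [310.9 125.6] 0.59 [ 493.  -211.8    0. ]
[ 0.41216997 -0.22631767  0.23123029] [[0.001, -0.961, -0.276, 0.07], [1.0, 0.001, 0.001, 0.0], [-0.001, -0.276, 0.961, -0.143], [0.0, 0.0, 0.0, 1.0]] 367.6681411369965
```

View pics/w1.png

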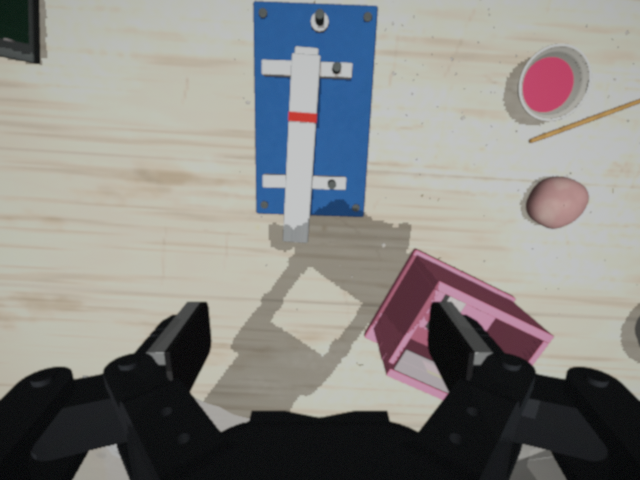

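```bash
cat >> h.py <<'E'
def rect(p,m,z):
    c=max(cv2.findContours(m.astype(np.uint8),0,1)[0],key=cv2.contourArea)[:,0,:]
    h=cv2.convexHull(c)[:,0,:]
    W=np.array([onz(p,u,z)[:2]*1000 for u in h],np.float32)
    return cv2.minAreaRect(W)
E
python3 - <<'E'
from h import *
p=cam('wrist')
hsv=cv2.cvtColor(p['frame'],cv2.COLOR_RGB2HSV)
blue=cv2.inRange(hsv,(100,120,50),(125,255,255)); blue=cv2.morphologyEx(blue,cv2.MORPH_OPEN,np.ones((3,3)))
blue=cv2.morphologyEx(blue,cv2.MORPH_CLOSE,np.ones((25,25)))
print('plate',rect(p,blue,.008))
s=arm.silhouettes('blank',p)
for d in s: print('blank',d['p'],d['extent'],rect(p,d['mask'],.036))
for q in ['side_pin_rear','side_pin_front','nose_pin','blank_nose','blank_band']:
    d=arm.pinpoint(q,p)[0]; print(q,d['p'],np.round(onz(p,d['uv'],Z[q])*1000,1))
E
```

```text
plate ((502.13372802734375, -212.82998657226562), (189.81568908691406, 107.3812484741211), 1.6440176963806152)
blank 0.7 [281.5, 44.6, 313.3, 242.6] ((469.8457946777344, -203.8312530517578), (25.25090980529785, 170.4901123046875), 89.0119400024414)
side_pin_rear 0.57 [ 441.1 -233.6   34. ]
side_pin_front 0.76 [ 542.4 -230.4   34. ]
nose_pin 0.63 [ 579.7 -211.8   34. ]
blank_nose 0.57 [ 557.1 -204.7   28. ]
blank_band 0.7 [ 504.7 -204.3   28. ]
```

```bash
python3 -m inch '[[1.75,0.73,-2,0,0,-0.37,0.53],[1.75,0.73,-4,0,0,-0.37,0.53],[1.75,0.73,-5,0,0,-0.37,0.53],[1.75,0.73,-5,0,0,-0.37,0.53],[1.75,0.73,-5,0,0,-0.37,0.53],[1.75,0.73,-5,0,0,-0.37,0.53]]'
python3 - <<'E'
from h import *
o=arm.get_obs();print(o['ee_pos'],np.round(o['eef_rot'],3).tolist(),o['opening'],o['time_s'])
p=look('wrist',['blank_nose','blank_band','side_pin_rear','side_pin_front','nose_pin'],show='w2.png')
E
```

```text
time_s: 4.25
ee_pos: [0.4627, -0.2018, 0.0786]
eef_rot: [[1.0, 0.025, -0.007], [0.025, -1.0, 0.004], [-0.007, -0.004, -1.0]]
force: [0.4, 0.4, 0.7]
opening: 0.0453
grasp_force: 0.0
[ 0.46274282 -0.20181525  0.07855125] [[1.0, 0.025, -0.007], [0.025, -1.0, 0.004], [-0.007, -0.004, -1.0]] 0.045287677239555596 4.25
wrist blank_nose [328.7  88.8] 0.83 [ 554.8 -204.5   28. ]
wrist blank_band [321.6 250.8] 0.72 [ 471.9 -203.4   28. ]
wrist blank_band [320.3 192.8] 0.7 [ 503.9 -201.8   28. ]
wrist side_pin_rear [375.7 308.2] 0.68 [ 440.9 -234.5   34. ]
wrist side_pin_front [382.  116.9] 0.73 [ 542.2 -230.5   34. ]
wrist nose_pin [353.   30.7] 0.87 [ 578.8 -214.6   34. ]
```

View pics/w2.png

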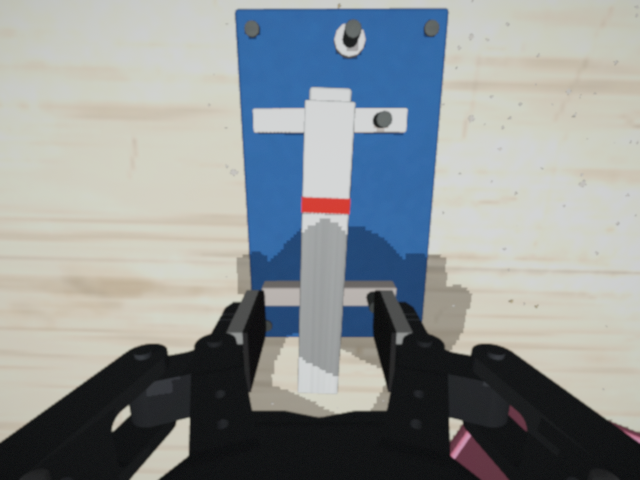

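```bash
python3 -m inch '[[0,0,-1,0,0,0,0.53],[0,0,-1.6,0,0,0,0.53],[0,0,-2.1,0,0,0,0.53],[0,0,-2.1,0,0,0,0.53],[0,0,-2.1,0,0,0,0.53]]'; python3 -c "
from cell import arm;o=arm.get_obs();print(o['ee_pos'],o['eef_rot'],o['force'])"
```

```text
time_s: 4.97
ee_pos: [0.4654, -0.2037, 0.0192]
eef_rot: [[1.0, 0.024, 0.001], [0.024, -1.0, -0.0], [0.001, 0.0, -1.0]]
force: [0.3, 0.3, 1.0]
opening: 0.0448
grasp_force: 0.0
[ 0.46535104 -0.20366737  0.01916814] [[ 9.99723406e-01  2.35102584e-02  6.16210975e-04]
 [ 2.35104701e-02 -9.99723533e-01 -3.38668404e-04]
 [ 6.08078432e-04  3.53062140e-04 -9.99999753e-01]] [0.33575365 0.34902638 1.01759291]
```

```bash
python3 -m inch '[[0,-0.2,-0.15,0,0,0,0.53],[0,-0.35,-0.15,0,0,0,0.53],[0,-0.45,-0.15,0,0,0,0.53],[0,-0.55,-0.15,0,0,0,0.53],[0,-0.65,-0.15,0,0,0,0.53],[0,-0.72,-0.15,0,0,0,0.53],[0,-0.76,-0.15,0,0,0,0.53],[0,-0.76,-0.15,0,0,0,0.53]]'; python3 -m inch '[[0,-0.02,0,0,0,0,0.53],[0,-0.04,0,0,0,0,0.53],[0,-0.04,0,0,0,0,0.53]]'
```

```text
time_s: 5.63
ee_pos: [0.4653, -0.2266, 0.0139]
eef_rot: [[1.0, 0.024, 0.0], [0.024, -1.0, -0.0], [0.0, 0.0, -1.0]]
force: [-0.1, -0.0, 0.6]
opening: 0.045
grasp_force: 0.1
time_s: 5.88
ee_pos: [0.4652, -0.2269, 0.0137]
eef_rot: [[1.0, 0.024, -0.0], [0.024, -1.0, 0.001], [-0.0, -0.001, -1.0]]
force: [1.2, 3.5, 1.6]
opening: 0.0452
grasp_force: 1.7
```

```bash
python3 -m inch '[[0,-0.03,0,0,0,0,0.53],[0,-0.05,0,0,0,0,0.53],[0,-0.05,0,0,0,0,0.53]]'; python3 -m inch '[[0,0.2,0,0,0,0,0.53],[0,0.35,0,0,0,0,0.4],[0,0.35,0,0,0,0,0.2],[0,0.35,0,0,0,0,0.2],[0,0.35,0,0,0,0,0.2],[0,0.35,0,0,0,0,0.2],[0,0.35,0,0,0,0,0.2]]' 20
```

```text
time_s: 6.13
ee_pos: [0.4655, -0.228, 0.0138]
eef_rot: [[1.0, 0.023, 0.0], [0.023, -1.0, 0.002], [0.001, -0.002, -1.0]]
force: [1.4, 5.8, 2.0]
opening: 0.045
grasp_force: 2.8
time_s: 6.72
ee_pos: [0.4646, -0.2173, 0.0136]
eef_rot: [[1.0, 0.024, -0.002], [0.024, -1.0, 0.002], [-0.001, -0.002, -1.0]]
force: [-0.5, 5.2, 2.5]
opening: 0.0237
grasp_force: 21.7
```

```bash
python3 -m inch '[[0,0,0,0,0,0,0.2],[0.1,0,0,0,0,0,0.2],[0.2,0,0,0,0,0,0.2],[0.3,0,0,0,0,0,0.2],[0.4,0.01,0,0,0,0,0.2],[0.5,0.01,0,0,0,0,0.2],[0.6,0.02,0,0,0,0,0.2],[0.6,0.02,0,0,0,0,0.2]]'
```

```text
time_s: 7.38
ee_pos: [0.4797, -0.2168, 0.0135]
eef_rot: [[1.0, 0.025, -0.008], [0.025, -1.0, 0.003], [-0.008, -0.003, -1.0]]
force: [-7.7, 3.3, 9.3]
opening: 0.0235
grasp_force: 22.5
```

Run:
```python
from h import *
o=arm.get_obs();print(o['ee_pos'],np.round(o['eef_rot'],3).tolist(),o['force'],o['moment'])
p=look('wrist',['blank_nose','blank_band','side_pin_front','nose_pin'],show='w3.png')
```

```text
[ 0.47970073 -0.21680365  0.01352209] [[1.0, 0.025, -0.008], [0.025, -1.0, 0.003], [-0.008, -0.003, -1.0]] [-7.66705798  3.34215063  9.26759227] [0.50462222 1.02392397 0.05220265]
wrist blank_nose [317.4  67.5] 0.89 [ 570.9 -214.5   28. ]
wrist blank_nose [365.4 166.5] 0.33 [ 540.4 -231.6   28. ]
wrist blank_band [315.7 225.4] 0.71 [ 519.3 -215.2   28. ]
wrist side_pin_front [365.9 164. ] 0.8 [ 541.7 -231.    34. ]
wrist nose_pin [315.6  30.8] 0.88 [ 579.9 -213.8   34. ]
```

View pics/w3.png

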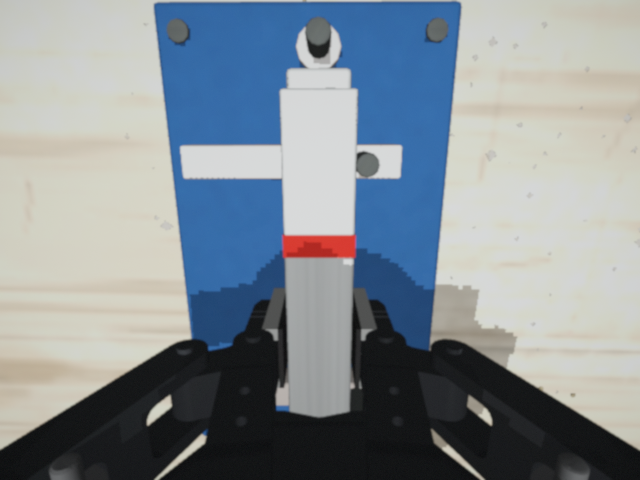

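```bash
python3 -m inch '[[0,0,0.04,0,0,0,0.2],[0.05,0,0.04,0,0,0,0.2],[0.1,0,0.04,0,0,0,0.2],[0.1,0,0.04,0,0,0,0.2]]';python3 -m inch '[[0.04,0,0,0,0,0,0.2],[0.08,0,0,0,0,0,0.2],[0.08,0,0,0,0,0,0.2]]'
```

```text
time_s: 7.97
ee_pos: [0.4847, -0.2167, 0.0139]
eef_rot: [[1.0, 0.024, -0.003], [0.024, -1.0, 0.002], [-0.003, -0.002, -1.0]]
force: [-3.4, 4.8, -1.1]
opening: 0.0236
grasp_force: 21.2
time_s: 8.22
ee_pos: [0.4858, -0.2167, 0.0137]
eef_rot: [[1.0, 0.025, -0.007], [0.025, -1.0, 0.002], [-0.006, -0.003, -1.0]]
force: [-6.8, 2.5, 0.8]
opening: 0.0234
grasp_force: 21.4
```

```bash
python3 -m inch '[[0.05,0,0,0,0,0,0.2],[0.1,0,0,0,0,0,0.2],[0.1,0,0,0,0,0,0.2]]'
python3 - <<'E'
from h import *
p=look('wrist',['blank_nose','blank_band','side_pin_front','nose_pin'])
cv2.imwrite('pics/w4.png',cv2.resize(p['frame'][0:300,150:480,::-1],None,fx=1.8,fy=1.8))
E
```

```text
time_s: 8.47
ee_pos: [0.4859, -0.2166, 0.0136]
eef_rot: [[1.0, 0.026, -0.013], [0.026, -1.0, 0.003], [-0.013, -0.004, -1.0]]
force: [-12.5, 0.1, 6.2]
opening: 0.0236
grasp_force: 22.2
wrist blank_nose [317.5  70.4] 0.76 [ 576.2 -214.3   28. ]
wrist blank_nose [370.3 178.9] 0.43 [ 542.5 -233.3   28. ]
wrist blank_band [319.4 228.8] 0.95 [ 524.3 -216.3   28. ]
wrist side_pin_front [366.2 184.2] 0.88 [ 541.5 -231.2   34. ]
wrist nose_pin [318.9  57. ] 0.71 [ 579.1 -214.7   34. ]
```

View pics/w4.png

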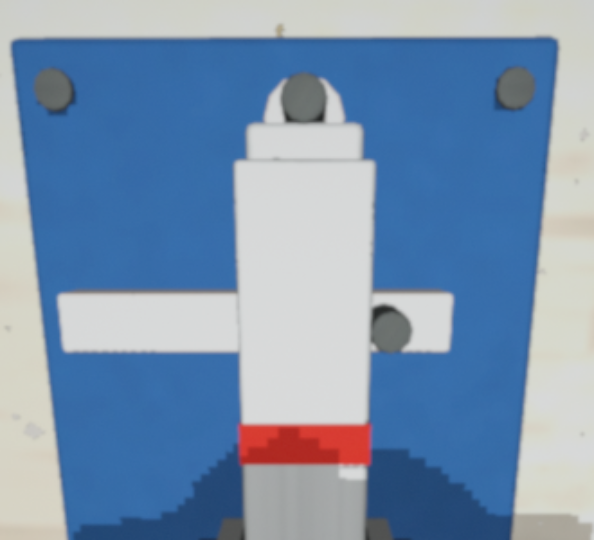

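```bash
python3 -m inch '[[-0.1,0,0,0,0,0,0.2],[-0.1,0,0,0,0,0,0.2],[-0.1,0,0,0,0,0,0.53],[-0.1,0,0,0,0,0,0.53],[-0.1,0,0,0,0,0,0.53],[-0.1,0,0,0,0,0,0.53],[-0.4,0,0,0,0,0,0.53],[-0.75,0,0,0,0,0,0.53]]';python3 -m inch '[[0,0,0,0,0,0,0.53],[0,-0.2,0,0,0,0,0.53],[0,-0.3,0,0,0,0,0.53],[0,-0.35,0,0,0,0,0.53],[0,-0.4,0,0,0,0,0.53],[0,-0.43,0,0,0,0,0.53],[0,-0.45,0,0,0,0,0.53],[0,-0.45,0,0,0,0,0.53]]'
```

```text
time_s: 9.38
ee_pos: [0.4697, -0.2183, 0.0154]
eef_rot: [[1.0, 0.025, 0.002], [0.025, -1.0, -0.001], [0.002, 0.001, -1.0]]
force: [0.8, -1.0, 0.5]
opening: 0.0453
grasp_force: 0.0
time_s: 10.05
ee_pos: [0.469, -0.2279, 0.015]
eef_rot: [[1.0, 0.021, -0.001], [0.021, -1.0, 0.007], [-0.001, -0.007, -1.0]]
force: [1.9, 11.8, 4.7]
opening: 0.0449
grasp_force: 5.9
```

Run:
```python
from h import *
p=look('wrist',['blank_nose','blank_band','side_pin_front','side_pin_rear','nose_pin'])
cv2.imwrite('pics/w5.png',cv2.resize(p['frame'][0:300,150:480,::-1],None,fx=1.8,fy=1.8))
```

```text
wrist blank_nose [334.  126.1] 0.41 [ 542.5 -232.    28. ]
wrist blank_band [284.  180.6] 0.91 [ 523.9 -215.1   28. ]
wrist side_pin_front [330.3 128.9] 0.64 [ 541.5 -230.6   34. ]
wrist side_pin_rear [332.5 394.1] 0.65 [ 440.8 -234.5   34. ]
```

View pics/w5.png

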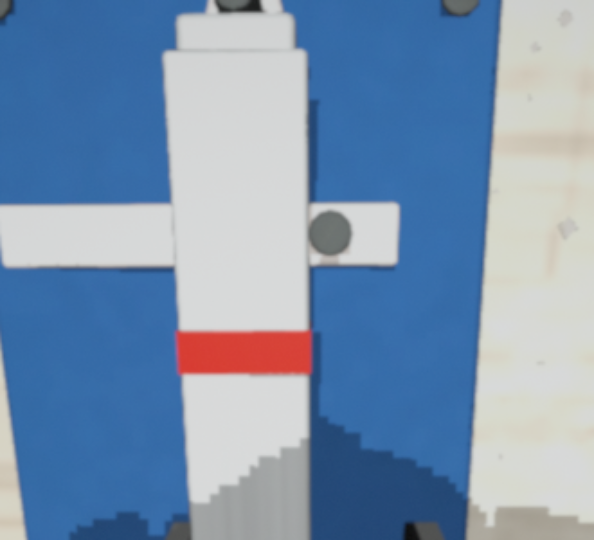

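```bash
python3 -m inch '[[0,0.2,0,0,0,0,0.53],[0,0.4,0,0,0,0,0.45],[0,0.42,0,0,0,0,0.2],[0,0.42,0,0,0,0,0.2],[0,0.42,0,0,0,0,0.2],[0,0.42,0,0,0,0,0.2],[0,0.42,0,0,0,0,0.2]]' 20; python3 -m inch '[[0.03,0,0,0,0,0,0.2],[0.06,0,0,0,0,0,0.2],[0.09,0,0,0,0,0,0.2],[0.09,0,0,0,0,0,0.2]]'
```

```text
time_s: 10.93
ee_pos: [0.469, -0.2172, 0.0151]
eef_rot: [[1.0, 0.023, -0.001], [0.023, -1.0, 0.003], [-0.001, -0.003, -1.0]]
force: [0.4, 6.5, 3.7]
opening: 0.0235
grasp_force: 23.3
time_s: 11.27
ee_pos: [0.469, -0.2171, 0.015]
eef_rot: [[1.0, 0.024, -0.007], [0.024, -1.0, 0.004], [-0.007, -0.004, -1.0]]
force: [-6.4, 5.4, 9.7]
opening: 0.0237
grasp_force: 24.1
```

```bash
python3 -m inch '[[0,0,0.03,0,0,0,0.2],[0.03,0,0.03,0,0,0,0.2],[0.06,0,0.03,0,0,0,0.2],[0.06,0,0.03,0,0,0,0.2]]'
python3 - <<'E'
from h import *
p=look('top',['blank_nose','blank_band','nose_pin','side_pin_front'])
p=look('wrist',['blank_band','side_pin_front','side_pin_rear'])
cv2.imwrite('pics/w6.png',cv2.resize(p['frame'][0:300,150:480,::-1],None,fx=1.8,fy=1.8))
E
```

```text
time_s: 11.6
ee_pos: [0.4691, -0.2171, 0.015]
eef_rot: [[1.0, 0.025, -0.01], [0.025, -1.0, 0.004], [-0.01, -0.004, -1.0]]
force: [-9.1, 2.5, 7.1]
opening: 0.0236
grasp_force: 23.7
top nose_pin [390.1 200.8] 0.65 [ 585.4 -218.3   34. ]
top side_pin_front [392.6 216.3] 0.89 [ 542.8 -224.9   34. ]
wrist blank_band [318.6 181.6] 0.76 [ 524.1 -216.1   28. ]
wrist side_pin_front [369.9 128.2] 0.64 [ 542.3 -232.1   34. ]
wrist side_pin_rear [356.8 395.7] 0.61 [ 440.3 -233.5   34. ]
```

View pics/w6.png

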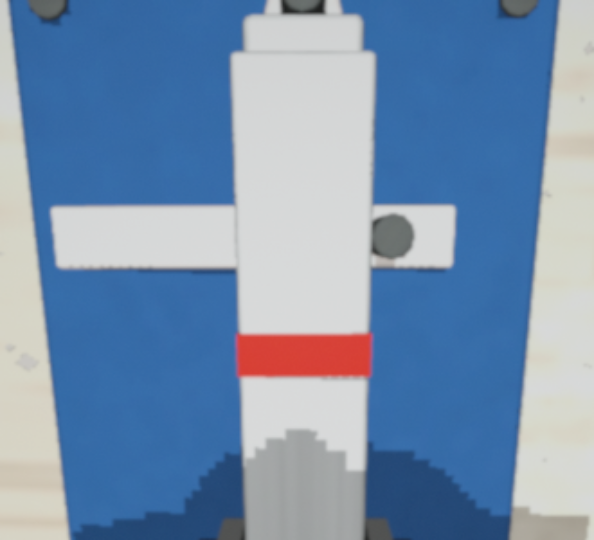

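```bash
python3 -m inch '[[-0.1,0,0,0,0,0,0.2],[-0.13,0.02,0,0,0,0,0.2],[-0.13,0.02,0,0,0,0,0.2],[-0.13,0.02,0.5,0,0,0,0.2],[-0.13,0.02,1.2,0,0,0,0.2],[-0.13,0.02,2.4,0,0,0,0.2],[-0.13,0.02,3.6,0,0,0,0.2],[-0.13,0.02,4,0,0,0,0.2]]' 60; python3 -m inch '[[-0.3,1.0,0.6,0,0,0,0.2],[-0.3,2.3,1.2,0,0,0,0.2],[-0.3,3.6,1.8,0,0,0,0.2],[-0.3,4.9,2,0,0,0,0.2],[-0.3,6.2,2,0,0,0,0.2],[-0.3,7.5,2,0,0,0,0.2],[-0.3,8.6,2,0,0,0,0.2],[-0.3,9.2,2,0,0,0,0.2]]';python3 -m inch '[[0,0,0,0,0,0,0.2],[0,0,0,0,0,0,0.2]]'
python3 - <<'E'
from h import *
o=arm.get_obs();print(o['ee_pos'],np.round(o['eef_rot'],3).tolist(),o['force'],o['time_s'])
p=look('wrist',['blank_nose','blank_band','window','guard','pad_face'],show='w7.png')
p=look('top',['window','pad_face','blank_nose'])
p=look('scene',['window','pad_face','blank_nose'])
E
```

```text
time_s: 12.72
ee_pos: [0.473, -0.2207, 0.141]
eef_rot: [[1.0, 0.024, 0.008], [0.024, -1.0, -0.006], [0.008, 0.006, -1.0]]
force: [1.4, -0.7, -0.8]
opening: 0.0225
grasp_force: 59.3
time_s: 13.38
ee_pos: [0.4601, 0.0606, 0.1954]
eef_rot: [[1.0, 0.026, -0.0], [0.026, -1.0, 0.0], [-0.0, -0.0, -1.0]]
force: [0.6, -1.9, -1.2]
opening: 0.0228
grasp_force: 59.5
time_s: 13.55
ee_pos: [0.4604, 0.0582, 0.1953]
eef_rot: [[1.0, 0.027, -0.001], [0.027, -1.0, -0.001], [-0.001, 0.001, -1.0]]
force: [-0.5, -0.4, -1.5]
opening: 0.0227
grasp_force: 59.5
[0.46040994 0.05817789 0.19526871] [[1.0, 0.027, -0.001], [0.027, -1.0, -0.001], [-0.001, 0.001, -1.0]] [-0.53575057 -0.43078792 -1.50733799] 13.55
wrist blank_nose [318.  12.] 0.86 [619.1  62.5  28. ]
wrist blank_band [317.  180.4] 0.85 [494.8  60.   28. ]
wrist window [260.8  97.6] 0.67 [555.5 101.2  60. ]
wrist window [321.7  11.7] 0.43 [610.2  59.7  60. ]
wrist guard [269.8 107.7] 0.85 [552.9 102.4   0. ]
wrist guard [317.4 179.3] 0.69 [492.6  59.7   0. ]
top window [439.3 322.4] 0.73 [ 260.7 -341.8   60. ]
top window [460.9 162.8] 0.58 [ 686.2 -406.1   60. ]
top window [268.2 211.6] 0.57 [548.9 110.6  60. ]
top pad_face [274.7 196.4] 0.55 
top blank_nose [283.6 196.4] 0.7 [596.2  72.9  28. ]
scene window [241.1 247.8] 0.82 [552.4 105.6  60. ]
scene window [455.5 251.2] 0.65 [ 259.2 -343.5   60. ]
scene pad_face [233.7 236.9] 0.59 
scene blank_nose [252.6 196.3] 0.78 [710.4 -11.1  28. ]
```

View pics/w7.png

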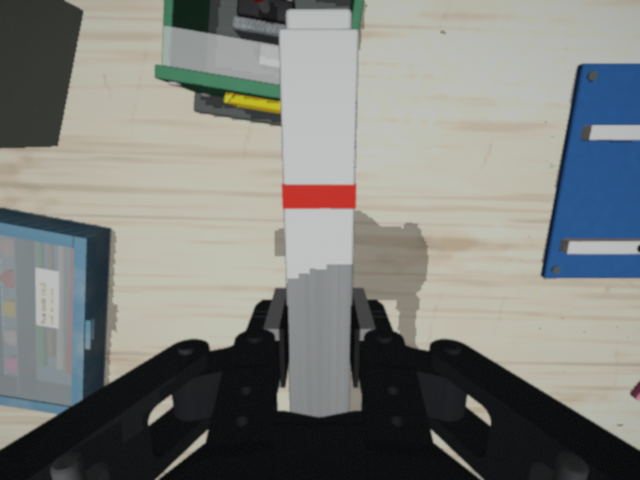

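```bash
python3 -m inch '[[0.3,-0.8,0.2,0,0,-0.6,0.2],[0.4,-1.6,0.2,0,0,-1.2,0.2],[0.4,-1.8,0.2,0,0,-1.8,0.2],[0.4,-1.8,0.2,0,0,-1.8,0.2],[0.4,-1.8,0.2,0,0,-1.8,0.2],[0.4,-1.8,0.2,0,0,-1.8,0.2]]'
cat >> h.py <<'E'
def panel(p):
    hsv=cv2.cvtColor(p['frame'],cv2.COLOR_RGB2HSV)
    g=cv2.inRange(hsv,(65,90,60),(90,255,255)); y=cv2.inRange(hsv,(24,130,120),(34,255,255))
    return g,y
E
python3 - <<'E'
from h import *
o=arm.get_obs();print(o['ee_pos'],np.round(o['eef_rot'],3).tolist())
p=look('wrist',['window','guard'],show='w8.png')
g,y=panel(p)
for nm,m in(('g',g),('y',y)):
    n,l,s,c=cv2.connectedComponentsWithStats(m)
    for i in np.argsort(-s[1:,4])[:3]+1: print(nm,s[i],c[i])
E
```

```text
time_s: 14.75
ee_pos: [0.4724, 0.0044, 0.2017]
eef_rot: [[0.991, -0.132, -0.0], [-0.132, -0.991, 0.0], [-0.001, -0.0, -1.0]]
force: [-0.2, 0.2, -1.6]
opening: 0.0227
grasp_force: 59.6
[0.47241088 0.00441878 0.20170926] [[0.991, -0.132, -0.0], [-0.132, -0.991, 0.0], [-0.001, -0.0, -1.0]]
wrist window [176.4 137.7] 0.65 [554.7 100.1  60. ]
wrist guard [197.6 138.6] 0.93 [554.1 103.5   0. ]
g [  64    0  185  139 3045] [188.5543514  104.86863711]
g [ 50   0  24  90 727] [61.40165062 43.9133425 ]
y [136 139  62  10 594] [166.66161616 143.50505051]
y [202 139   6   8  25] [205.2  141.48]
```

View pics/w8.png

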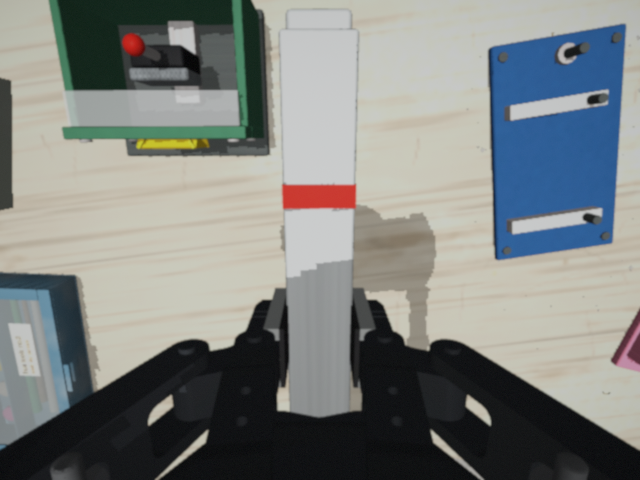

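Run:
```python
from h import *
p=cam('wrist');g,y=panel(p)
hsv=cv2.cvtColor(p['frame'],cv2.COLOR_RGB2HSV)
for c in (75,110,150,190,215): print(c,[(r,*hsv[r,c]) for r in range(122,152,1)][::1] if c in(110,) else '')
pt=[];pi=[]
for c in range(68,234,3):
    r=np.where(g[115:150,c])[0]+115
    if len(r): pt.append(onz(p,(c,r.max()+.5),.094)*1000);pi.append(onz(p,(c,r.min()-.5),.094)*1000)
for P in(np.array(pt),np.array(pi)):
    k=np.polyfit(P[:,1],P[:,0],1);res=P[:,0]-np.polyval(k,P[:,1]);
    ok=abs(res)<1.5;k=np.polyfit(P[ok,1],P[ok,0],1);print('edge x=',k[0],'*y+',k[1],'yaw',-np.degrees(np.arctan(k[0])),'at y=104',np.polyval(k,104),ok.sum(),len(ok))
for r in(130,132,134,136,138):
    c=np.where(g[r,40:275])[0]+40;a,b=onz(p,(c.min()-.5,r),.094)*1000,onz(p,(c.max()+.5,r),.094)*1000
    print('row',r,c.min(),c.max(),a[:2],b[:2],np.linalg.norm(a-b))
for r in range(138,151):
    c=np.where(y[r])[0]
    if len(c): a,b=onz(p,(c.min()-.5,r),.074)*1000,onz(p,(c.max()+.5,r),.074)*1000;print('yel',r,c.min(),c.max(),a[:2],b[:2])
```

```text
75 
110 [(122, np.uint8(78), np.uint8(8), np.uint8(164)), (123, np.uint8(78), np.uint8(8), np.uint8(164)), (124, np.uint8(78), np.uint8(8), np.uint8(163)), (125, np.uint8(75), np.uint8(10), np.uint8(155)), (126, np.uint8(72), np.uint8(29), np.uint8(132)), (127, np.uint8(73), np.uint8(86), np.uint8(122)), (128, np.uint8(74), np.uint8(107), np.uint8(131)), (129, np.uint8(74), np.uint8(108), np.uint8(134)), (130, np.uint8(74), np.uint8(110), np.uint8(135)), (131, np.uint8(74), np.uint8(110), np.uint8(135)), (132, np.uint8(74), np.uint8(111), np.uint8(136)), (133, np.uint8(73), np.uint8(110), np.uint8(135)), (134, np.uint8(73), np.uint8(110), np.uint8(135)), (135, np.uint8(73), np.uint8(109), np.uint8(136)), (136, np.uint8(74), np.uint8(111), np.uint8(135)), (137, np.uint8(73), np.uint8(104), np.uint8(132)), (138, np.uint8(62), np.uint8(50), np.uint8(138)), (139, np.uint8(35), np.uint8(25), np.uint8(172)), (140, np.uint8(25), np.uint8(22), np.uint8(193)), (141, np.uint8(25), np.uint8(22), np.uint8(197)), (142, np.uint8(25), np.uint8(23), np.uint8(198)), (143, np.uint8(25), np.uint8(23), 
[... 1110 characters left out ...]
6.72329581 121.90530457] [550.44479047  74.15751159]
yel 140 138 207 [556.15096123 122.78881945] [549.68305495  73.60105808]
yel 141 137 207 [555.57779751 123.67361426] [549.01268631  73.74704481]
yel 142 137 207 [554.91127624 123.85604825] [548.3413442   73.89324354]
yel 143 137 207 [554.24378645 124.03874732] [547.6690265   74.03965472]
yel 144 137 208 [553.57532605 124.22171207] [546.90305309  73.4814963 ]
yel 145 137 208 [552.90589292 124.40494306] [546.22870961  73.62782111]
yel 146 137 208 [552.23548492 124.58844088] [545.55338405  73.77435903]
yel 147 137 196 [551.56409994 124.77220611] [545.99165527  82.39687673]
yel 148 138 194 [550.79879955 124.24951692] [545.50107874  83.96365582]
```

```bash
python3 -m inch '[[-0.2,1,0,0,0,0,0.2],[-0.4,2.2,0,0,0,0,0.2],[-0.5,3.3,0,0,0,0,0.2],[-0.5,3.5,0,0,0,0,0.2],[-0.5,3.5,0,0,0,0,0.2],[-0.5,3.5,0,0,0,0,0.2]]'
python3 - <<'E'
from h import *
o=arm.get_obs();print(o['ee_pos'],np.round(o['eef_rot'],3).tolist(),o['time_s'])
p=look('wrist',['window','guard','blank_nose','blank_band'],show='w9.png');g,y=panel(p)
C=-p['R'].T@p['t'];print('cam',C)
f=p['frame'];hsv=cv2.cvtColor(f,cv2.COLOR_RGB2HSV)
n,l,s,c=cv2.connectedComponentsWithStats(g)
for i in np.argsort(-s[1:,4])[:4]+1: print('g',s[i])
for r in range(60,130,4):
    for nm,m in(('g',g),('y',y)):
        c=np.where(m[r])[0]
        if len(c): print(r,nm,c.min(),c.max(),len(c),end=' ; ')
    dk=np.where((hsv[r,:,2]<95)&(hsv[r,:,1]<90))[0];dk=dk[(dk>150)&(dk<500)];print('dark',(dk.min(),dk.max()) if len(dk) else '')
E
```

```text
time_s: 15.45
ee_pos: [0.4576, 0.1091, 0.2018]
eef_rot: [[0.991, -0.131, 0.0], [-0.131, -0.991, -0.001], [0.0, 0.001, -1.0]]
force: [0.2, -1.1, -1.6]
opening: 0.023
grasp_force: 59.8
[0.45758425 0.10914694 0.20184795] [[0.991, -0.131, 0.0], [-0.131, -0.991, -0.001], [0.0, 0.001, -1.0]] 15.45
wrist blank_nose [316.4  12.3] 0.85 [617.1  89.5  28. ]
wrist blank_band [316.1 179.1] 0.79 [492.5 106.3  28. ]
cam [0.52716052 0.09974864 0.34459869]
g [216  79  63  15 778]
g [358  71  45  22 570]
g [394   0  10  49 344]
g [214   0  11  42 336]
60 g 400 400 1 ; dark 
64 g 400 400 1 ; dark 
dark 
72 g 399 399 1 ; dark 
76 g 399 399 1 ; dark 
80 g 219 401 68 ; dark 
84 g 216 402 108 ; dark 
88 g 217 402 107 ; dark 
92 g 219 398 90 ; dark (np.int64(358), np.int64(399))
dark (np.int64(226), np.int64(394))
dark (np.int64(237), np.int64(386))
dark (np.int64(240), np.int64(384))
dark (np.int64(244), np.int64(384))
dark (np.int64(241), np.int64(383))
dark (np.int64(241), np.int64(279))
dark (np.int64(242), np.int64(382))
dark 
dark
```

Run:
```python
from h import *
p=cam('wrist');g,y=panel(p);hsv=cv2.cvtColor(p['frame'],cv2.COLOR_RGB2HSV)
c0=np.array([555.5,104])
def W(c,r,z): return onz(p,(c,r),z)[:2]*1000
A=[]
for r in range(83,91):
    c=np.where(g[r,200:420])[0]+200;A.append((r,c.min()-.5,c.max()+.5))
A=np.array(A);print(A.tolist())
for z in(.080,.087,.094):
    a=np.mean([W(q[1],q[0],z) for q in A],0);b=np.mean([W(q[2],q[0],z) for q in A],0);print('top',z,a,b,(a+b)/2,np.linalg.norm(a-b))
B=[]
for r in range(98,116,2):
    d=np.where((hsv[r,:,2]<100)&(hsv[r,:,1]<90))[0];d=d[(d>200)&(d<420)];B.append((r,d.min()-.5,d.max()+.5))
print(B)
Bq=B[3:-1];a=np.mean([W(q[1],q[0],.01) for q in Bq],0);b=np.mean([W(q[2],q[0],.01) for q in Bq],0);print('base',a,b,(a+b)/2,np.linalg.norm(a-b))
# front/back edges of panel top
for nm,f in(('front',lambda r:r.max()+.5),('inner',lambda r:r.min()-.5)):
    P=[]
    for c in list(range(222,276,3))+list(range(362,396,3)):
        r=np.where(g[74:112,c])[0]+74
        if len(r)>4:P.append(W(c,f(r),.094))
    P=np.array(P);k=np.polyfit(P[:,1],P[:,0],1);print(nm,k,'yaw',-np.degrees(np.arctan(k[0])),np.polyval(k,104),np.abs(P[:,0]-np.polyval(k,P[:,1])).max())
# base front edge
P=[]
for c in list(range(246,272,3))+list(range(364,380,3)):
    r=np.where(hsv[95:130,c,2]<100)[0]+95
    if len(r):P.append(W(c,r.max()+.5,.01))
P=np.array(P);k=np.polyfit(P[:,1],P[:,0],1);print('basefront',k,-np.degrees(np.arctan(k[0])),np.polyval(k,104))
# blank edges in picture: band edges & nose edges
for r in(40,80,120,160,210):
    v=p['frame'][r].astype(int);print(r,[(c,v[c].tolist()) for c in (270,276,280,284,288,350,354,358,362)] if r==160 else '')
```

```text
[[83.0, 213.5, 400.5], [84.0, 213.5, 399.5], [85.0, 213.5, 399.5], [86.0, 213.5, 399.5], [87.0, 213.5, 399.5], [88.0, 213.5, 399.5], [89.0, 213.5, 399.5], [90.0, 213.5, 399.5]]
top 0.08 [568.333937   163.50401955] [551.76329427  40.35040083] [560.04861564 101.92721019] 124.26342987882187
top 0.087 [567.25096173 161.77599048] [551.11872336  41.88060892] [559.18484254 101.8282997 ] 120.9758307917449
top 0.094 [566.16798645 160.04796141] [550.47415245  43.410817  ] [558.32106945 101.72938921] 117.68823170466788
[(98, np.float64(227.5), np.float64(387.5)), (100, np.float64(231.5), np.float64(385.5)), (102, np.float64(236.5), np.float64(383.5)), (104, np.float64(237.5), np.float64(383.5)), (106, np.float64(237.5), np.float64(382.5)), (108, np.float64(238.5), np.float64(382.5)), (110, np.float64(238.5), np.float64(382.5)), (112, np.float64(238.5), np.float64(382.5)), (114, np.float64(238.5), np.float64(381.5))]
base [559.58943932 163.51892934] [543.05646305  40.68633204] [551.32295119 102.10263069] 123.94025279866439
front [1.26845248e-01 5.41471356e+02] yaw -7.229090957621939 554.663262200252 0.6101380161418319
inner [1.29616517e-01 5.48711915e+02] yaw -7.385304255594323 562.1920324522553 0.4591649232687587
basefront [1.28902211e-01 5.26496846e+02] -7.3450501370941454 539.902675760349
40 
80 
120 
160 [(270, [189, 180, 163]), (276, [189, 180, 163]), (280, [187, 178, 163]), (284, [192, 194, 194]), (288, [198, 199, 199]), (350, [198, 200, 200]), (354, [174, 176, 175]), (358, [196, 189, 175]), (362, [194, 188, 173])]
210
```

Run:
```python
from h import *
o=arm.get_obs();p=cam('wrist');tz=o['ee_pos'][2];R=o['eef_rot'];T=o['ee_pos']
S=p['frame'].astype(float);sat=S.max(2)-S.min(2)
rows=[];L=[];Rr=[]
for r in list(range(125,180,2))+list(range(216,262,2)):
    def cross(cs):
        v=sat[r,cs]; i=np.where(v>10)[0]
        if len(i)==0: return None
        i=i[0]; 
        return cs[i-1]+(cs[1]-cs[0])*(10-v[i-1])/(v[i]-v[i-1]) if i>0 else None
    a=cross(np.arange(316,255,-1));b=cross(np.arange(316,380))
    if a and b: rows.append(r);L.append(a);Rr.append(b)
rows=np.array(rows);L=np.array(L);Rr=np.array(Rr)
print(len(rows),np.round((Rr-L)[::4],2))
def loc(c,r): return R.T@(onz(p,(c,r),tz+.021)-T)*1000
A=np.array([loc(c,r) for c,r in zip(L,rows)]);B=np.array([loc(c,r) for c,r in zip(Rr,rows)])
w=np.abs(A[:,1]-B[:,1]);x=A[:,0];k=np.polyfit(x,w,1);print('width at x=0,100',np.polyval(k,[0,100]),'x range',x.min(),x.max(),'res',np.std(w-np.polyval(k,x)))
m=(A[:,1]+B[:,1])/2;k=np.polyfit(x,m,1);print('mid y(tool) at 0,100',np.polyval(k,[0,100]))
for n in('blank_nose','blank_band'):
    d=arm.pinpoint(n,p)[0];print(n,R.T@(onz(p,d['uv'],tz+.013)-T)*1000)
h=cv2.cvtColor(p['frame'],cv2.COLOR_RGB2HSV);red=cv2.inRange(h,(0,140,100),(6,255,255))[:,290:345]
rr=np.where(red.sum(1)>255*30)[0];print('band rows',rr.min(),rr.max(),loc(317,rr.min()-.5),loc(317,rr.max()+.5))
u=np.array([np.cos(np.radians(-7.35)),np.sin(np.radians(-7.35))]);print('tool yaw',np.degrees(np.arctan2(R[1,0],R[0,0])),'pre30',np.array([554.8,102.0])-u*(107+30),T)
```

```text
51 [75.6  75.14 74.64 74.06 73.65 72.89 72.5  71.19 70.56 70.36 69.95 69.67
 68.92]
width at x=0,100 [24.30109379 23.53510148] x range 28.61972053196131 73.59833478258057 res 0.10460178804313314
mid y(tool) at 0,100 [0.4142859  0.22652255]Traceback (most recent call last):
  File "<stdin>", line 20, in <module>
IndexError: list index out of range
```

Run:
```python
import cv2,numpy as np
def fit(im,name,segs):
    S=im.astype(float);sat=S.max(2)-S.min(2);W=[];M=[];rows=[]
    for r in segs:
        def cross(cs):
            v=sat[r,cs];i=np.where(v>12)[0]
            return None if len(i)==0 or i[0]==0 else cs[i[0]-1]+(cs[1]-cs[0])*(12-v[i[0]-1])/(v[i[0]]-v[i[0]-1])
        a=cross(np.arange(318,255,-1));b=cross(np.arange(318,400))
        if a and b and 60<b-a<90: W.append(b-a);M.append((a+b)/2);rows.append(r)
    rows=np.array(rows);W=np.array(W)
    k=np.polyfit(rows,W,1);ok=abs(W-np.polyval(k,rows))<.6;k=np.polyfit(rows[ok],W[ok],1)
    km=np.polyfit(rows[ok],np.array(M)[ok],1)
    print(name,ok.sum(),len(ok),'w(50,100,175,250)',np.round(np.polyval(k,[50,100,175,250]),2),'ratio',np.polyval(k,100)/np.polyval(k,220),'mid',np.polyval(km,[50,250]))
seg=list(range(95,140))+list(range(185,225))
w3=cv2.imread('pics/w3.png');fit(w3,'w3',list(range(100,140))+list(range(185,225)))
seg=list(range(125,178,2))+list(range(216,255))
fit(cv2.imread('pics/w9.png'),'w9',list(range(130,178))+list(range(212,255)))
fit(cv2.imread('pics/w8.png'),'w8',list(range(40,178))+list(range(212,255)))
fit(cv2.imread('pics/w7.png'),'w7',list(range(120,178))+list(range(212,255)))
c=cv2.imread('pics/w6.png');im=np.zeros((480,640,3),np.uint8);im[:300,150:480]=cv2.resize(c,(330,300),interpolation=cv2.INTER_AREA)
fit(im,'w6',list(range(40,105))+list(range(150,180))+list(range(215,235)))
```

```text
w3 80 80 w(50,100,175,250) [79.09 76.38 72.32 68.25] ratio 1.0930215304190605 mid [318.16163987 318.71409172]
w9 85 90 w(50,100,175,250) [78.69 76.52 73.27 70.02] ratio 1.0729199915578798 mid [318.46398527 318.71905096]
w8 30 95 w(50,100,175,250) [91.71 86.07 77.6  69.12] ratio 1.1869233407195903 mid [314.21125492 318.98598803]
w7 35 60 w(50,100,175,250) [78.38 76.3  73.16 70.03] ratio 1.07029132890838 mid [320.24480016 318.62963911]
w6 115 115 w(50,100,175,250) [77.95 75.16 70.97 66.77] ratio 1.0979527832134417 mid [317.99983927 318.61853912]
```

Run:
```python
import cv2,numpy as np
c=cv2.imread('pics/w6.png');im6=np.zeros((480,640,3),np.uint8);im6[:300,150:480]=cv2.resize(c,(330,300),interpolation=cv2.INTER_AREA)
for n,im in(('w6',im6),('w3',cv2.imread('pics/w3.png')),('w7',cv2.imread('pics/w7.png')),('w8',cv2.imread('pics/w8.png')),('w9',cv2.imread('pics/w9.png'))):
    f=im.astype(float);m=f[:,296:340].mean(1);rd=m[:,2]-m[:,1]
    b=np.where(rd>rd.max()/2)[0];
    def sub(i0,i1,v,l):
        return i0+(l-v[i0])/(v[i1]-v[i0])
    h=rd.max()/2
    t=sub(b[0]-1,b[0],rd,h);e=sub(b[-1],b[-1]+1,rd,h)
    g=m.mean(1);d=np.abs(np.diff(g));
    print(n,'band',round(t,2),round(e,2),'edges',[(i,round(d[i],1)) for i in range(3,95) if d[i]>2.5],end=' ')
    # step sides width at rows 15-24 and body rows 40-60 by largest gradient in blue
    for r0,r1 in((36,60),(100,130),(150,178)):
        q=np.abs(np.diff(f[r0:r1].sum(2),axis=1)); 
        l=[260+np.argmax(q[k,260:300]) for k in range(r1-r0)];r=[335+np.argmax(q[k,335:385]) for k in range(r1-r0)]
        print((r0,r1),np.median(l),np.median(r),end=' ')
    print()
```

```text
w6 band 185.44 208.58 edges [(3, np.float64(3.4)), (4, np.float64(5.8)), (6, np.float64(20.2)), (7, np.float64(32.0)), (8, np.float64(20.9)), (9, np.float64(10.6)), (10, np.float64(4.7)), (26, np.float64(3.9)), (27, np.float64(9.2)), (29, np.float64(8.6)), (30, np.float64(5.1))] (36, 60) 277.5 357.0 (100, 130) 279.0 356.0 (150, 178) 281.0 354.0 
w3 band 235.23 256.79 edges [(3, np.float64(2.7)), (4, np.float64(3.8)), (25, np.float64(3.2)), (26, np.float64(4.2)), (27, np.float64(4.0)), (28, np.float64(3.4)), (29, np.float64(3.6)), (30, np.float64(3.2)), (31, np.float64(3.3)), (32, np.float64(3.9)), (33, np.float64(2.8)), (42, np.float64(4.0)), (43, np.float64(6.0)), (44, np.float64(5.6)), (52, np.float64(4.6)), (53, np.float64(5.1)), (54, np.float64(4.8)), (55, np.float64(6.9)), (56, np.float64(12.7)), (57, np.float64(11.6)), (58, np.float64(3.5)), (60, np.float64(4.6)), (61, np.float64(3.9)), (64, np.float64(2.5)), (65, np.float64(5.7)), (67, np.float64(13.9)), (68, np.float64(16.2)), (69, np.float64(12.8)), (70, np.float64(6.9)), (71, np.float64(2.5)), (86, np.float64(7.7)), (87, np
[... 455 characters left out ...]
4.0 (150, 178) 283.0 353.0 
w8 band 184.63 207.8 edges [(6, np.float64(3.9)), (7, np.float64(11.9)), (9, np.float64(9.7)), (10, np.float64(8.5)), (11, np.float64(3.7)), (26, np.float64(3.0)), (27, np.float64(9.6)), (28, np.float64(2.9)), (29, np.float64(7.4)), (30, np.float64(6.2))] (36, 60) 264.0 356.0 (100, 130) 267.0 355.0 (150, 178) 283.0 353.0 
w9 band 184.61 207.76 edges [(6, np.float64(5.8)), (7, np.float64(38.9)), (8, np.float64(53.6)), (9, np.float64(27.2)), (10, np.float64(10.8)), (11, np.float64(3.9)), (26, np.float64(2.8)), (27, np.float64(9.8)), (28, np.float64(3.0)), (29, np.float64(7.2)), (30, np.float64(6.4))] (36, 60) 279.0 356.0 (100, 130) 280.0 356.0 (150, 178) 283.0 353.0
```

```bash
python3 -m inch '[[-1,0.3,0,0,0,0,0.2],[-1.3,0.35,-0.3,0,0,0,0.2],[-1.3,0.35,-1.5,0,0,0,0.2],[-1.3,0.35,-2.8,0,0,0,0.2],[-1.3,0.35,-4,0,0,0,0.2],[-1.3,0.35,-4.9,0,0,0,0.2],[-1.3,0.35,-5.17,0,0,0,0.2],[-1.3,0.35,-5.17,0,0,0,0.2]]'; python3 -m inch '[[0,0,0,0,0,0,0.2],[0,0,0,0,0,0,0.2]]'
cat >> h.py <<'E'
def state():
    o=arm.get_obs();R=o['eef_rot'];T=o['ee_pos']*1000;y=np.radians(-7.35);u=np.array([np.cos(y),np.sin(y)]);v=np.array([-u[1],u[0]])
    d=T[:2]-np.array([554.8,102.0])
    print('t',o['time_s'],'along',d@u,'lat',d@v,'z',T[2],'yaw',np.degrees(np.arctan2(R[1,0],R[0,0])),'tilt',np.round(R[:2,2],4),'f',np.round([o['force'][:2]@u,o['force'][:2]@v,o['force'][2]],1),'m',np.round(o['moment'],2))
    return o
E
python3 - <<'E'
from h import *
o=state();p=cam('wrist');cv2.imwrite('pics/w10.png',p['frame'][:,:,::-1])
R=o['eef_rot'];T=o['ee_pos'];g,y=panel(p)
print([ (d['uv'],d['p']) for d in arm.pinpoint('window',p)],[ (d['uv'],d['p']) for d in arm.pinpoint('blank_nose',p)])
def loc(c,r,z):return R.T@(onz(p,(c,r),z)-T)*1000
for r in(8,29,184.6,207.8):print(r,loc(318,r,T[2]+.021)[:2])
for r in range(0,30):
    c=np.where(y[r])[0];d=np.where(g[r])[0]
    print(r,(c.min(),c.max(),len(c)) if len(c) else '',(d.min(),d.max(),len(d)) if len(d) else '',end='|')
E
```

```text
time_s: 16.52
ee_pos: [0.4163, 0.1187, 0.0447]
eef_rot: [[0.991, -0.133, -0.006], [-0.133, -0.991, -0.001], [-0.006, 0.002, -1.0]]
force: [0.5, -0.1, -0.9]
opening: 0.0222
grasp_force: 59.7
time_s: 16.68
ee_pos: [0.4209, 0.1197, 0.0486]
eef_rot: [[0.991, -0.133, 0.004], [-0.133, -0.991, 0.001], [0.004, -0.001, -1.0]]
force: [-0.5, 0.0, -1.7]
opening: 0.0225
grasp_force: 59.7
t 16.6833 along -135.04298313936033 lat 0.42498657788991395 z 48.578800210641106 yaw -7.650593188292469 tilt [0.004  0.0007] f [-0.5 -0.1 -1.7] m [0.03 0.04 0.02]
[([317.2, 267.3], 0.19)] [([318.8, 12.1], 0.67)]
8 [1.06220830e+02 8.89983756e-02]
29 [1.00740929e+02 9.03476072e-02]
184.6 [54.84534741  0.10164777]
207.8 [47.08356206  0.10355883]
0  |1  |2  |3  |4  |5  |6  |7  |8  |9  |10  |11  |12  |13  |14  |15  |16  |17  |18  |19  |20  |21  |22  |23  |24  |25  |26  |27  |28  |29  |
```

```bash
python3 -m inch '[[0,0,0,0,0,0,0.2],[0,0,0,0,0,0,0.2],[0,0,0,0,0,0,0.2]]' >/dev/null
python3 - <<'E'
from h import *
state();
p=look('scene',['window','blank_nose','blank_band'],show='s1.png')
W=np.array([.5548,.102,.06]);u=np.array([np.cos(np.radians(-7.35)),np.sin(np.radians(-7.35)),0])
print('exp window',proj(p,W),'nose',proj(p,W-u*.029),'band',proj(p,W-u*.081))
p=look('top',['window','blank_nose','blank_band'],show='t1.png')
print('exp window',proj(p,W),'nose',proj(p,W-u*.029),'band',proj(p,W-u*.081))
state()
E
```

```text
t 17.0833 along -136.83758489109618 lat 0.002560373591817375 z 47.33105071251076 yaw -7.6302781575627385 tilt [0.0011 0.0002] f [-0.3  0.5 -1.7] m [0.04 0.08 0.01]
scene window [455.1 251.5] 0.73 [ 259. -342.   60.]
scene window [238.6 248.1] 0.6 [554.9 111.3  60. ]
scene blank_band [252.7 272.5] 0.89 [491.9 108.6  28. ]
exp window [241.90530612 246.52080113] nose [246.06432218 255.17920115] band [253.75011863 271.17978859]
top window [442.2 321.1] 0.97 [ 264.1 -349.4   60. ]
top window [270. 210.] 0.79 [553.2 105.9  60. ]
top blank_nose [269.3 221.3] 0.66 [527.  110.7  28. ]
top blank_band [270.7 237.7] 0.61 [482.1 106.   28. ]
exp window [271.46558342 209.4301029 ] nose [269.86174068 220.08450346] band [266.96822328 239.30627162]
t 17.4833 along -137.29751592126567 lat -0.17418669124925026 z 46.67595161318318 yaw -7.640842499104693 tilt [-0.0002 -0.    ] f [ 0.2 -0.2 -2.1] m [0.01 0.01 0.01]
```

```bash
python3 -m inch '[[0.2,-0.026,0,0,0,0.06,0.2],[0.4,-0.052,0,0,0,0.06,0.2],[0.6,-0.078,0,0,0,0.06,0.2],[0.8,-0.103,0,0,0,0.06,0.2],[0.8,-0.103,0,0,0,0.06,0.2],[0.8,-0.103,0,0,0,0.06,0.2]]'>/dev/null;python3 -c 'from h import *;state()'; python3 -m inch '[[0.1,-0.013,0,0,0,0,0.2],[0.17,-0.022,0,0,0,0,0.2],[0.24,-0.031,0,0,0,0,0.2],[0.3,-0.039,0,0,0,0,0.2],[0.3,-0.039,0,0,0,0,0.2]]'>/dev/null;python3 -c 'from h import *;state()'
```

```text
t 17.9833 along -112.31781964045767 lat -0.12964354854603982 z 46.827488067702134 yaw -7.361133247169439 tilt [0.0003 0.0001] f [-0.1  0.2 -2.8] m [0.   0.04 0.05]
t 18.4 along -103.36735975980136 lat -0.04786438252227915 z 46.91740240339297 yaw -7.340335948155086 tilt [0.0007 0.0001] f [-0.1  0.7 -0.9] m [-0.01 -0.01 -0.  ]
```

```bash
python3 -m inch '[[0.08,-0.010,0,0,0,0,0.2],[0.16,-0.021,0,0,0,0,0.2],[0.24,-0.031,0,0,0,0,0.2],[0.32,-0.041,0,0,0,0,0.2],[0.32,-0.041,0,0,0,0,0.2]]'>/dev/null;python3 -c 'from h import *;state()'; python3 -m inch '[[0.1,-0.013,0,0,0,0,0.2],[0.2,-0.026,0,0,0,0,0.2],[0.3,-0.039,0,0,0,0,0.2],[0.4,-0.052,0,0,0,0,0.2],[0.4,-0.052,0,0,0,0,0.2]]'>/dev/null;python3 -c 'from h import *;state()'
```

```text
t 18.8167 along -93.39941238321569 lat -0.04315662959757329 z 46.946963518685564 yaw -7.341800760391701 tilt [0.0011 0.0001] f [ 0.4  0.8 -1.5] m [ 0.01  0.05 -0.  ]
t 19.2333 along -81.07720471687216 lat -0.0337327697695572 z 46.99938331241042 yaw -7.345953983936915 tilt [0.0013 0.0001] f [ 0.8 -0.3 -1.4] m [-0.01  0.04 -0.  ]
```

```bash
python3 -m inch '[[0.1,-0.013,0,0,0,0,0.2],[0.2,-0.026,0,0,0,0,0.2],[0.3,-0.039,0,0,0,0,0.2],[0.36,-0.047,0,0,0,0,0.2],[0.36,-0.047,0,0,0,0,0.2]]'>/dev/null;python3 -c 'from h import *;state()'; for i in 1 2; do python3 -m inch '[[0.04,-0.005,0,0,0,0,0.2],[0.08,-0.010,0,0,0,0,0.2],[0.08,-0.010,0,0,0,0,0.2],[0.08,-0.010,0,0,0,0,0.2]]'>/dev/null;python3 -c 'from h import *;state()';done
```

```text
t 19.65 along -70.53235914078195 lat -0.0960225005287532 z 46.918822417166936 yaw -7.344282703159752 tilt [0.0008 0.0001] f [ 0.2 -0.7 -2.3] m [-0.    0.03 -0.02]
t 19.9833 along -69.20767766923646 lat -0.21401157224344372 z 46.620461049554336 yaw -7.339319846050146 tilt [-0.0007 -0.    ] f [-1.2  0.  -1.6] m [-0.    0.15 -0.03]
t 20.3167 along -67.04702302685497 lat -0.23748181978826616 z 46.550866388121044 yaw -7.3385491685240085 tilt [-0.0013 -0.    ] f [-2.4  0.8 -0.4] m [0.07 0.4  0.01]
```

```bash
python3 -m inch '[[0.04,-0.005,0,0,0,0,0.2],[0.08,-0.010,0,0,0,0,0.2],[0.12,-0.016,0,0,0,0,0.2],[0.15,-0.02,0,0,0,0,0.2],[0.15,-0.02,0,0,0,0,0.2],[0.15,-0.02,0,0,0,0,0.2],[0.15,-0.02,0,0,0,0,0.2]]'>/dev/null;python3 - <<'E'
from h import *
o=state();R=o['eef_rot'];T=o['ee_pos']
p=cam('wrist');cv2.imwrite('pics/w11.png',p['frame'][:,:,::-1]);g,y=panel(p)
f=p['frame'].astype(float)
hsv=cv2.cvtColor(p['frame'],cv2.COLOR_RGB2HSV)
red=cv2.inRange(hsv,(0,140,60),(6,255,255));n,l,s,c=cv2.connectedComponentsWithStats(red)
for i in np.argsort(-s[1:,4])[:4]+1: print('red',s[i],c[i])
n,l,s,c=cv2.connectedComponentsWithStats(y)
for i in np.argsort(-s[1:,4])[:5]+1: print('yel',s[i],c[i])
def loc(c,r,z):return R.T@(onz(p,(c,r),z)-T)*1000
for r in range(150,215,3): print(r,p['frame'][r,290:345].mean(0).astype(int),np.round(loc(318,r,T[2]+.021)[0],1))
print([(d['uv'],d['p']) for d in arm.pinpoint('blank_band',p)])
state()
E
```

```text
t 20.9 along -62.406805183298665 lat -0.26211052423670395 z 46.54500584843785 yaw -7.3359723909317545 tilt [-0.0011 -0.0001] f [-3.5  0.5 -0.9] m [ 0.11  0.62 -0.01]
red [ 283  187   73   21 1514] [318.59577279 196.97556143]
yel [ 248  168  138   18 2204] [316.28085299 176.49546279]
150 [ 81 140 108] 65.9
153 [ 81 140 108] 65.0
156 [ 81 140 108] 64.1
159 [ 81 140 108] 63.1
162 [ 81 140 108] 62.2
165 [ 79 137 105] 61.2
168 [106 120  66] 60.3
171 [200 191  44] 59.3
174 [207 202  47] 58.3
177 [207 202  48] 57.4
180 [207 202  47] 56.4
183 [189 173  38] 55.4
186 [194 103  44] 54.4
189 [207  62  52] 53.4
192 [207  61  52] 52.4
195 [207  61  51] 51.4
198 [207  61  51] 50.4
201 [207  60  51] 49.4
204 [207  60  51] 48.4
207 [206  80  73] 47.4
210 [198 196 196] 46.4
213 [207 209 209] 45.3
[([315.2, 180.9], 0.86)]
t 21.0 along -62.32710914646395 lat -0.22930665894303867 z 46.58694568104548 yaw -7.336856040613441 tilt [-0.0008 -0.0001] f [-4.1  0.3 -1.7] m [ 0.12  0.55 -0.  ]
```

```bash
python3 -m inch '[[0.015,-0.002,0,0,0,0,0.2],[0.03,-0.004,0,0,0,0,0.2],[0.03,-0.004,0,0,0,0,0.2],[0.03,-0.004,0,0,0,0,0.2],[0.03,-0.004,0,0,0,0,0.2],[0.03,-0.004,0,0,0,0,0.2],[0.03,-0.004,0,0,0,0,0.2],[0.03,-0.004,0,0,0,0,0.2]]'>/dev/null;python3 - <<'E'
from h import *
F=[]
for i in range(5):
    o=state();p=cam('wrist');F.append(o['force'][0])
print(np.mean(F))
red=cv2.inRange(cv2.cvtColor(p['frame'],cv2.COLOR_RGB2HSV),(0,140,60),(6,255,255));n,l,s,c=cv2.connectedComponentsWithStats(red);print(s[1:].max(0))
m=p['frame'][:,296:340].astype(float).mean(1);rd=m[:,0]-m[:,1];b=np.where(rd>75)[0];print(b.min(),b.max())
E
```

```text
t 21.6667 along -61.1356591635327 lat -0.23367633474280763 z 46.70651605892321 yaw -7.339787950217662 tilt [-0.0003 -0.    ] f [-4.6 -0.3 -2.2] m [ 0.12  0.74 -0.04]
t 21.7167 along -61.13268763275854 lat -0.22200170630460514 z 46.704775406956806 yaw -7.337236716811528 tilt [-0.0003 -0.    ] f [-4.1 -0.  -1.2] m [ 0.13  0.78 -0.01]
t 21.7667 along -61.129568334211015 lat -0.22577330086455522 z 46.71429471167961 yaw -7.335602324741617 tilt [-0.0003 -0.0001] f [-5.1 -0.2 -2.4] m [ 0.07  0.74 -0.04]
t 21.8167 along -61.10927262667005 lat -0.2080271424543829 z 46.710748884810286 yaw -7.340478807986981 tilt [-0.0003 -0.    ] f [-3.8  0.4 -2.2] m [ 0.17  0.71 -0.06]
t 21.8667 along -61.1082596404 lat -0.23206275134705306 z 46.70999677753897 yaw -7.335000785339884 tilt [-0.0003 -0.0001] f [-3.4 -0.1 -1.5] m [ 0.08  0.74 -0.04]
-4.1492494579332515
[ 283  191   72   17 1223]
190 207
```

```bash
python3 -c 'from cell import arm;print(arm.sign_off())'
```

```text
the job is handed in; nothing more can be done
None
```

The blank was pushed against all three pins, picked up and passed through the green guard's window, and I handed the job in with the gripper still holding it. It presses the pad in about 8 mm (mean push about 4.2 N) with almost no sideways force, so it is not jammed.

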